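# Clamp a test tile with the guarded knob

## Task

Lay the loose test tile flat on the bed of the clamping fixture, between the sprung pad and the back stop, and let go of it. Then reach into the guard ring and turn the recessed knob clockwise until the tile is clamped against the back stop with about 10 N: held firmly, but it cracks at 20 N. Do not lean on the guard ring or disturb the cups and the jar.

Things in the scene. Friction and masses are not known exactly. Their poses are not given: they have to be found in the camera images.
- tile: the loose test tile: flat plain bisque-coloured ceramic slab, 68 x 45 x 10 mm, at the start lying alone on the 4 mm thick black desk mat. Origin at the centre of its underside, x along the 68 mm length, y along the 45 mm width, z up
- fixture: the low metal clamping fixture, fixed to the table, 110 x 250 mm. Origin on the table, z up; its y axis runs from the knob to the back stop. Base plate 10 mm thick, y -130 to 120 mm; at one end a square housing (x -52 to 52, y -127 to -23, top at z 28 mm) that carries guard ring and knob; in the middle the bed for the tile; at the other end the steel back stop
- bed (a point): centre of the top of the narrow black bed, 20 mm above the table, at y = 40 mm of the fixture, same axes. The bed is 34 mm wide (x) and 62 mm long (y). The tile lies on it with its 68 mm length along y, its width overhanging the bed on both sides, where the fingers have room. Lay it within about 8 mm of the middle line and square to 0.1 rad
- pad_zero (a point): where the middle of the face of the rubber pad stands at knob angle 0: y = -1 mm of the fixture, 27 mm above the table. The pad, 40 mm wide, 12 mm high, moves 12 mm per rad of the knob towards +y and gives way on a spring of 4.5 N per mm, 7.5 mm at most. The back stop, 40 mm wide, 34 mm high, was set by hand: its face lies 80 to 88 mm from this point, unmeasured
- guard: the round guard ring round the knob: inner diameter 84 mm, outer 100 mm, lip 60 mm above the table, floor 28 mm above the table; origin on its axis at the floor, at y = -75 mm of the fixture. Wide grippers do not fit in fully open: enter with the fingers partly open
- knob_grip (a point): centre of the bar of the knob, on its turning axis, 44 mm above the table. The bar is 36 mm long, 14 mm wide, 20 mm high (34 to 54 mm above the table, so 6 mm below the lip), on a disc 42 mm wide. The point's x runs along the bar (along the fixture's x at knob angle 0), z up; grip the bar across its width, along the point's y
- knob (a joint): angle of the knob, rad, 0 to 2.6, growing as it is turned clockwise seen from above. Moves the jaw 12 mm per rad towards the stop. Turning takes 0.28 N m of steady friction, which also holds it where it is left, plus 0.012 N m for each N of clamping force
- cup_a: bystander: bisque cup, 67 mm wide, 64 mm high; origin at the centre of its foot
- cup_b: bystander: bisque cup, 68 mm wide, 60 mm high; origin at the centre of its foot
- ink_jar: bystander: closed glaze jar, 49 mm wide, 56 mm high; origin at the centre of its foot
There are look-alikes about, which are no part of the job. Of the things like the tile, leave any that is blue, green or purple; of the rest the larger one is meant.

How it is judged:
By the outcome, as a careful person would: the job done as asked, in the order asked, and still so for the second after the job is handed in, with the robot touching nothing.
It also fails if it takes over 72 s, if anything falls off the work surface, if the arm or the gripper's body presses on something with over 40 N, if the wrist force passes 120 N, or if a joint passes its speed limit or range.

## Robot

A 6-joint arm with a two-finger parallel gripper is mounted at the origin on a cart in front of the work surface, level with it; the furniture and walls round the work are solid. World frame = base frame: x ahead of the robot, y to its left, z up, the work surface at z = 0. Lengths are in m, angles in degrees, forces in N, time in s.
With the tool pointing down it reaches from about 0.4 to 0.825 m from the base axis. Payload 7 kg.
Tool frame: the origin (TCP) lies midway between the tips of the shut fingers; the grasp point (between the pads) lies hold_point_z behind it (hold_point_z is the distance from the TCP to the grasp point, in m); z points along the fingers, y is the line along which they close (so a half turn about z gives the same grasp; the last joint's range is limited). The gripper opens to 88 mm and grips with 3 to 60 N. Pads are 19 mm wide; open, the fingers measure 130 mm over their backs; the gripper's body (78 mm by 193 mm) begins 47 mm behind the grasp point.
Start: joints at [-57.806, 20.546, 0.682, 0, -70.136, -16.507], TCP at [0.182, -0.65, 0.227] pointing down, gripper open.
Joint ranges: [-176.03, 176.03], [-82.01, 121.73], [-58.28, 71.71], [-173.87, 95.51], [-174.79, -0.11], [-173.66, 173.66]. Speed limits (degrees/s): [136.94, 136.94, 172.46, 180, 180, 180].

## Interface

Orientations are given as [roll, pitch, yaw] about the fixed x, y, z axes, in that order (R = Rz(yaw) Ry(pitch) Rx(roll)).
In Python, from plant import * gives the robot as it stands.
- The arm moves only by the tool step_arm, never from a script. Its argument "steps" is a list that holds one entry, the list of rows, each a list of 6 numbers: the shift along the tool's x, y, z scaled (see below), then the turn, a rotation vector about the tool's x, y, z scaled (see below). In form: [[[tx, ty, tz, wx, wy, wz], ...]]. A call has 1 to 20 rows; each row is the pose to reach, as a shift and turn from the pose commanded when the call began, along the tool's axes at that moment; what a row does not reach only later rows make up. The controller multiplies each number of a shift by 100 mm and each number of a turn by 0.5 rad. A row lasts 1/10 s, in which the tool goes at most 50 mm and 8.59 degrees, less where a joint would pass 70% of its speed; a pose out of reach is approached as far as the arm can. A call with a number of a shift or a turn outside -1 to 1 is refused whole. A call with a gripper value outside its range is refused whole. "jaw" is the closure in counts, from 0 (fully open) to 255 (shut), set as the call begins (left out, the last holds). The fingers move at their own pace and stop on an object; the grip force is fixed at half the most. Time passes only in rows, so rows that repeat a pose let the fingers close. It gives the time, the measured TCP pose, the force, the opening and the grip force at its end, in the units of the state.
- get_obs(): the state, without advancing time (a new reading comes with each control period).
- snapshot(name): name is "scene" or "top" or "wrist"; returns (picture, depth): 400x640x3 uint8, red, green, blue; 400x640 float32, m along the optical axis (not along the pixel's ray), 0 where there is no reading.
- calibration(name): a dict with "mtx" (3x3 intrinsics, pixels), "rvec" (rotation vector, rad) and "tvec" (3), from world to camera coordinates, as OpenCV has them. Camera axes: x right, y down, z forward; pixel columns grow to the right and rows downward; lengths in m; the calibration is good to about 2 mm. A picture is of the moment at which its call begins: read the wrist's pose just before it. calibration takes no time and is no camera call; for the wrist camera it gives the pose at the moment of the call.
- close_job(): hands the job in; it is judged then, once.
The state is a dict: "clock": time; "joint_pos": joint angles; "qvel": joint speeds; "tau": joint torques, N m; "tool_pos": TCP position; "orientation": TCP orientation; "force": force on the tool from outside, world axes, zero at the start; "moment": the same for the moment, N m; "opening": finger opening in m; "gripper_force": force on a finger pad.
Only numpy, scipy, OpenCV 4.12 (cv2) and the standard library are available. Lean on these libraries where they do the work, as an engineer would, in place of code of your own. Each camera call takes 0.05 s, during which the arm holds its last target. There are 200 camera calls.

## Working session

There is one attempt and no reset: what is moved stays moved. The work goes in short steps, Python scripts to look and compute and a tool call to move; the robot and the scene stay as the last step left them, time stands still between calls to the robot, and variables do not carry over. Pictures are saved under pics/ and viewed, at most 10 in all, crops included, and the job is handed in when it is done.

Besides the shell and the picture viewer there is one more tool, called after "Request:" as name(argument=value, ...), one argument or row to a line, values as JSON. step_arm: Moves the arm, as the interface text tells. Its arguments: {"type":"object","properties":{"steps":{"type":"array","items":{"type":"array","items":{"type":"array","items":{"type":"number","minimum":-1,"maximum":1}}}},"jaw":{"type":"number"}},"required":["steps"]}

```bash
mkdir -p pics; ls
cat > h.py <<'E'
from plant import *
import numpy as np, cv2
from scipy.spatial.transform import Rotation as Ro
def cloud(name):
    c=calibration(name); im,d=snapshot(name)
    K=np.array(c["mtx"]);R=cv2.Rodrigues(np.array(c["rvec"],float))[0];t=np.array(c["tvec"],float).ravel()
    v,u=np.mgrid[0:400,0:640]
    p=np.stack([(u-K[0,2])/K[0,0]*d,(v-K[1,2])/K[1,1]*d,d],-1)
    w=(p-t)@R
    w[d==0]=np.nan
    return im,w
def save(n,im,box=None,s=1):
    if box: im=im[box[1]:box[3],box[0]:box[2]]
    cv2.imwrite("pics/"+n,cv2.resize(im[...,::-1],None,fx=s,fy=s,interpolation=cv2.INTER_CUBIC))
def rel(pos,yaw=None):
    """numbers for a move from the present pose to pos and tool-down with given tool yaw change"""
    o=get_obs(); R=Ro.from_euler("xyz",o["orientation"],degrees=True)
    return R.inv().apply(np.array(pos)-o["tool_pos"])*10
E
python3 - <<'E'
from h import *
for n in("top","scene"):
    im,w=cloud(n); save(n+"1.png",im); np.save(n+".npy",w); cv2.imwrite(n+"raw.png",im[...,::-1])
print(get_obs()); print(calibration("top"))
import plant; print([x for x in dir(plant) if x[0]!='_'])
E
```

```text
pics
{'clock': 0.1, 'joint_pos': array([-5.78059144e+01,  2.05889586e+01,  6.39935061e-01, -1.66127289e-02,
       -7.01369432e+01, -1.65068549e+01]), 'qvel': array([ 0.03626297, -0.06568255,  0.09936003,  0.11492692, -0.06296874,
        0.0086685 ]), 'tau': array([-1.88704427e-03, -5.84162915e+01,  2.93749988e+01,  7.01548800e+00,
        1.01368886e-02, -6.72695614e-05]), 'tool_pos': array([ 0.18236108, -0.64944975,  0.22570848]), 'orientation': array([ 1.79913139e+02, -9.45364266e-03, -1.64318418e+02]), 'force': array([ 0.77684305, -0.39533316,  0.26634577]), 'moment': array([-0.00510243,  0.00579838, -0.0081125 ]), 'gripper_force': 0.0, 'opening': 0.08785575962673883}
{'mtx': array([[398.40512398,   0.        , 320.87389507],
       [  0.        , 398.40512398, 201.89758138],
       [  0.        ,   0.        ,   1.        ]]), 'rvec': array([ 2.11230438, -2.14729009,  0.19547866]), 'tvec': array([0.11205733, 0.58021778, 1.15923791])}
['PlanningError', 'calibration', 'close_job', 'get_obs', 'hold_point_z', 'snapshot']
```

View pics/top1.png

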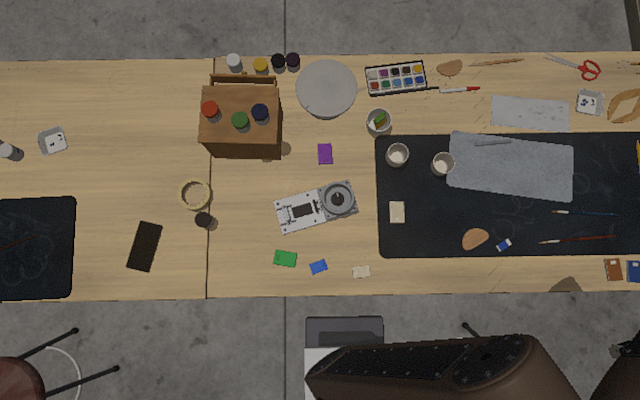

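View pics/scene1.png

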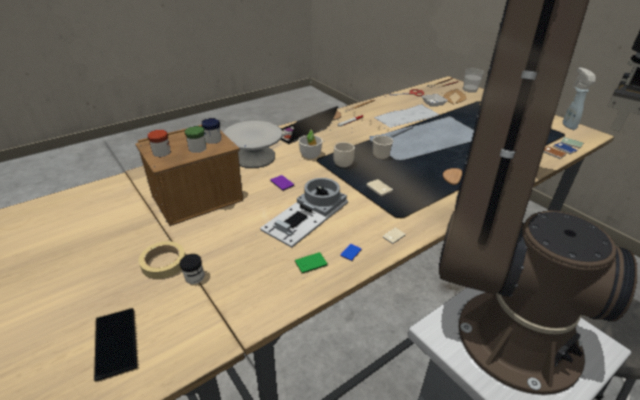

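The tile-like things in the top view are cream on the mat (397,212), small cream on wood (361,271), green (285,258), blue (318,267) and purple (325,153). The one on the mat is the larger of the two uncoloured ones, so it fits. The fixture is at about (316,207): ring and knob at (338,199), bed at (303,210), back stop to the left. The cups are at (397,155) and (443,163), and the jar at (204,220).

Run:
```python
from h import *
im=cv2.imread("topraw.png"); w=np.load("top.npy")
cv2.imwrite("pics/crop1.png",cv2.resize(im[135:285,265:465],None,fx=4,fy=4,interpolation=cv2.INTER_CUBIC))
hsv=cv2.cvtColor(im,cv2.COLOR_BGR2HSV)
def blob(box,mask):
    x0,y0,x1,y1=box; m=np.zeros(mask.shape,bool); m[y0:y1,x0:x1]=mask[y0:y1,x0:x1]
    q=w[m]; q=q[~np.isnan(q[:,0])]
    r=cv2.minAreaRect((q[:,:2]*1000).astype(np.float32)); print(len(q),q.mean(0).round(4),r)
g=im.min(2)
blob((385,197,410,227),g>110)
blob((350,262,373,281),(w[...,2]>0.003)&(g>140))
for p in [(397,155),(443,163),(204,220),(379,122),(338,199),(303,210),(282,216),(361,271)]: print(p,w[p[1],p[0]].round(3))
z=w[...,2]
m=(z>0.05)&(z<0.07);blob((315,175,362,225),m)
m=(z>0.006)&(z<0.07);blob((268,178,362,238),m)
m=(z>0.028)&(z<0.05);blob((268,185,300,235),m)
print(hold_point_z)
```

```text
285 [ 0.5547 -0.1334  0.0125] ((555.00732421875, -133.30833435058594), (42.42391586303711, 67.32099151611328), 87.64815521240234)
29 [ 0.3716 -0.0145  0.0069] ((372.17034912109375, -17.043663024902344), (28.930818557739258, 47.098628997802734), 5.362174987792969)
(397, 155) [ 0.739 -0.145  0.009]
(443, 163) [ 0.71  -0.291  0.01 ]
(204, 220) [0.532 0.454 0.057]
(379, 122) [ 0.832 -0.084  0.061]
(338, 199) [0.59  0.05  0.053]
(303, 210) [0.563 0.158 0.023]
(282, 216) [0.547 0.225 0.007]
(361, 271) [ 0.373 -0.017  0.008]
312 [0.5962 0.0536 0.0578] ((595.962646484375, 53.29477310180664), (97.37132263183594, 98.1219253540039), 88.52867126464844)
2646 [0.5756 0.119  0.0234] ((595.96435546875, 143.7006378173828), (158.73330688476562, 284.6785583496094), 15.595369338989258)
61 [0.5519 0.2116 0.0336] ((551.6566162109375, 211.9490509033203), (39.3546142578125, 13.858938217163086), 15.206562042236328)
0.0188
```

View pics/crop1.png

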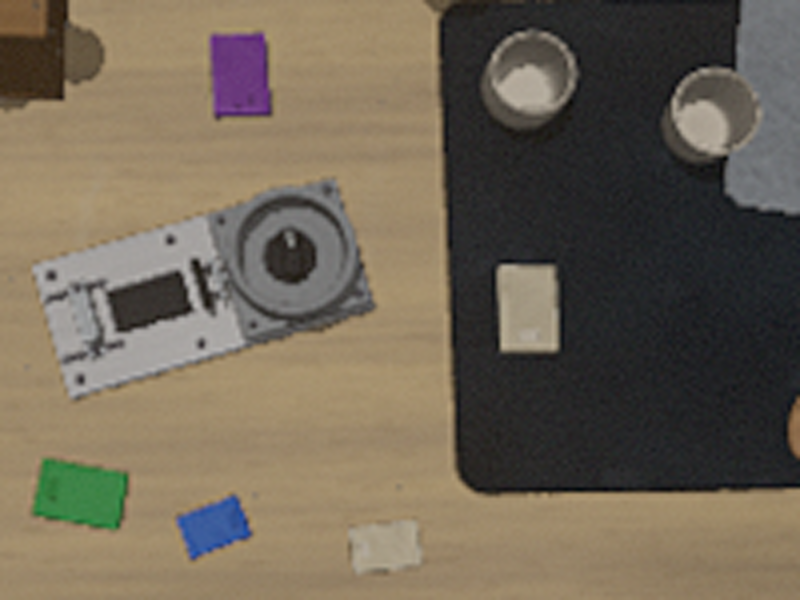

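The crop confirms it: the cream slab on the mat at crop (528,308), measured about 67 x 42 mm, is clearly larger than the cream one on the wood (47 x 29 mm). I'll move to above it.

Request:
step_arm(
  steps=[
    [[-0.33,0.26,0,0,0,0],[-0.67,0.53,0,0,0,0],[-1,0.79,0,0,0,0]],
  ],
)

```text
clock: 0.4
tool_pos: [0.2577, -0.5454, 0.2258]
orientation: [179.9, -0.0, -164.4]
force: [0.8, -1.2, 1.0]
opening: 0.0876
gripper_force: 0.0
```

Request:
step_arm(
  steps=[
    [[-0.33,0.26,0,0,0,0],[-0.67,0.53,0,0,0,0],[-1,0.79,0,0,0,0]],
  ],
)

```text
clock: 0.7
tool_pos: [0.3329, -0.442, 0.2263]
orientation: [180.0, -0.0, -164.3]
force: [1.2, 0.4, -1.0]
opening: 0.0876
gripper_force: 0.0
```

Request:
step_arm(
  steps=[
    [[-0.33,0.26,0,0,0,0],[-0.67,0.53,0,0,0,0],[-1,0.79,0,0,0,0]],
  ],
)

```text
clock: 1.0
tool_pos: [0.4079, -0.3389, 0.2264]
orientation: [180.0, -0.0, -164.3]
force: [1.3, 0.1, 0.4]
opening: 0.0878
gripper_force: 0.0
```

Request:
step_arm(
  steps=[
    [[-0.33,0.26,0,0,0,0],[-0.67,0.53,0,0,0,0],[-1,0.79,0,0,0,0]],
  ],
)

```text
clock: 1.3
tool_pos: [0.4827, -0.2357, 0.2265]
orientation: [180.0, -0.0, -164.3]
force: [1.4, 0.2, 0.0]
opening: 0.0879
gripper_force: 0.0
```

Request:
step_arm(
  steps=[
    [[-0.33,0.26,0.1,0,0,0.2],[-0.67,0.53,0.3,0,0,0.4],[-1,0.79,0.5,0,0,0.63],[-1,0.79,0.5,0,0,0.63],[-1,0.79,0.5,0,0,0.63],[-1,0.79,0.5,0,0,0.63]],
  ],
)

```text
clock: 1.9
tool_pos: [0.5568, -0.1347, 0.1767]
orientation: [-180.0, -0.0, 177.7]
force: [0.1, 0.4, -0.4]
opening: 0.0875
gripper_force: 0.0
```

Run:
```python
from h import *
im,w=cloud("wrist"); save("wr1.png",im); 
m=(im.min(2)>100)&(abs(w[...,0]-.555)<.06)&(abs(w[...,1]+.133)<.05)&(w[...,2]>.008)&(w[...,2]<.03)
q=w[m]; r=cv2.minAreaRect((q[:,:2]*1000).astype(np.float32)); print(len(q),q.mean(0),r); print(get_obs()["joint_pos"],get_obs()["tool_pos"])
```

```text
3523 [ 0.55101872 -0.13531296  0.01359615] ((552.7214965820312, -135.5596160888672), (44.59471130371094, 68.5638427734375), 88.82234954833984)
[ 5.93240211e+00  1.31505327e+01 -1.65262901e+01  8.33897551e-03
 -6.02895395e+01 -9.82946397e+01] [ 0.55683341 -0.13501933  0.17707506]
```

View pics/wr1.png

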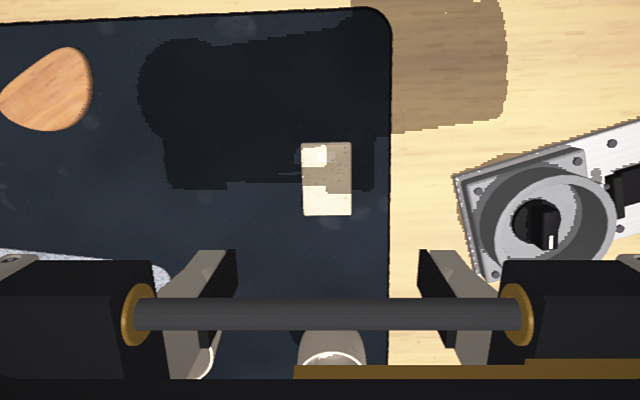

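The tile lies at (326,178), clear of everything. It measures 44.6 x 68.6 mm, centred at (0.553, -0.136). Now descend and grip it.

Request:
step_arm(
  steps=[
    [[0.04,0,0.3,0,0,-0.04],[0.04,0,0.6,0,0,-0.04],[0.04,0,0.8,0,0,-0.04],[0.04,0,1.0,0,0,-0.04]],
  ],
)

```text
clock: 2.35
tool_pos: [0.5527, -0.1353, 0.0765]
orientation: [180.0, 0.1, 178.7]
force: [1.1, -0.1, 0.3]
opening: 0.0878
gripper_force: 0.0
```

Request:
step_arm(
  steps=[
    [[0,0,0.2,0,0,0],[0,0,0.4,0,0,0],[0,0,0.5,0,0,0],[0,0,0.6,0,0,0],[0,0,0.66,0,0,0],[0,0,0.7,0,0,0],[0,0,0.7,0,0,0],[0,0,0.7,0,0,0]],
  ],
)

```text
clock: 3.15
tool_pos: [0.5534, -0.1342, 0.007]
orientation: [180.0, 0.0, 178.8]
force: [-0.6, 0.6, 0.2]
opening: 0.0874
gripper_force: 0.0
```

Request:
step_arm(
  steps=[
    [[0,0,0,0,0,0],[0,0,0,0,0,0],[0,0,0,0,0,0],[0,0,0,0,0,0],[0,0,0,0,0,0],[0,0,0,0,0,0],[0,0,0,0,0,0],[0,0,0,0,0,0],[0,0,0,0,0,0],[0,0,0,0,0,0]],
  ],
  jaw=255,
)

```text
clock: 4.15
tool_pos: [0.5531, -0.1342, 0.0066]
orientation: [-180.0, -0.0, 178.8]
force: [0.1, 0.0, 0.6]
opening: 0.0448
gripper_force: 30.0
```

Gripped at 44.8 mm. Lift and carry it to the fixture.

Request:
step_arm(
  steps=[
    [[0,0,-0.1,0,0,0],[0,0,-0.4,0,0,0],[0,0,-0.7,0,0,0],[0,0,-1,0,0,0]],
  ],
)

```text
clock: 4.55
tool_pos: [0.5529, -0.1342, 0.1082]
orientation: [-180.0, -0.0, 178.8]
force: [1.1, 0.8, -0.7]
opening: 0.0447
gripper_force: 30.0
```

Request:
step_arm(
  steps=[
    [[-0.01,0.25,0,0,0,-0.24],[-0.02,0.5,0,0,0,-0.47],[-0.03,0.75,0,0,0,-0.7],[-0.04,0.99,0,0,0,-0.93]],
  ],
)

```text
clock: 4.95
tool_pos: [0.5592, -0.0344, 0.1075]
orientation: [-180.0, 0.0, -154.3]
force: [-0.0, -0.1, -0.4]
opening: 0.0447
gripper_force: 30.0
```

Request:
step_arm(
  steps=[
    [[-0.12,0.22,0,0,0,-0.24],[-0.23,0.44,0,0,0,-0.47],[-0.35,0.66,0,0,0,-0.7],[-0.46,0.88,0,0,0,-0.93]],
  ],
)

```text
clock: 5.35
tool_pos: [0.563, 0.065, 0.1073]
orientation: [-180.0, 0.0, -127.7]
force: [0.3, -0.3, -0.5]
opening: 0.0443
gripper_force: 30.0
```

Request:
step_arm(
  steps=[
    [[-0.2,0.15,0,0,0,-0.24],[-0.4,0.29,0,0,0,-0.47],[-0.6,0.44,0,0,0,-0.7],[-0.81,0.58,0,0,0,-0.93]],
  ],
)

```text
clock: 5.75
tool_pos: [0.5668, 0.1645, 0.1073]
orientation: [-180.0, 0.0, -101.0]
force: [0.2, -0.9, 0.2]
opening: 0.0446
gripper_force: 30.0
```

Request:
step_arm(
  steps=[
    [[0,0,0,0,0,-0.24],[0,0,0,0,0,-0.47],[0,0,0,0,0,-0.7],[0,0,0,0,0,-0.93],[0,0,0,0,0,-0.93],[0,0,0,0,0,-0.93],[0,0,0,0,0,-0.93]],
  ],
)

```text
clock: 6.45
tool_pos: [0.567, 0.1634, 0.1068]
orientation: [-180.0, 0.0, -74.8]
force: [-0.1, 0.1, -0.2]
opening: 0.0444
gripper_force: 30.0
```

```bash
cat >> h.py <<'E'
def rect(w,m):
    q=w[m]; r=cv2.minAreaRect((q[:,:2]*1000).astype(np.float32)); return len(q),q.mean(0).round(4),np.round(r[0],1),np.round(r[1],1),round(r[2],1)
E
python3 - <<'E'
from h import *
im,w=cloud("wrist"); save("wr2.png",im); np.save("wr2.npy",w); o=get_obs(); print(o["tool_pos"],o["orientation"],o["joint_pos"],o["opening"])
E
```

```text
[0.56694958 0.16343699 0.10672468] [-1.79995213e+02  3.52143835e-03 -7.47650108e+01] [ 3.50492467e+01  1.85848864e+01 -1.92327946e+01 -2.13971157e-03
 -5.21766213e+01 -1.98129455e+01] 0.0446678816892859
```

View pics/wr2.png

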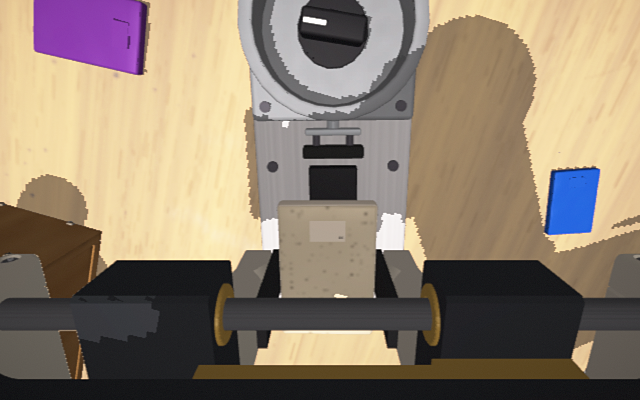

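The tile is held square over the bed; the pad's black strip is at (333,152), the knob bar at (333,27), the screw pairs at (265,106)/(401,105) and (273,166)/(393,166). I'll compute the fixture's frame from these.

Run:
```python
from h import *
w=np.load("wr2.npy")
def P(u,v): return np.nanmedian(w[v-2:v+3,u-2:u+3].reshape(-1,3),0)
for a,b in (((265,106),(401,105)),((273,166),(393,166)),((305,152),(361,152))):
    A,B=P(*a),P(*b); d=A-B; print(A.round(4),B.round(4),((A+B)/2).round(4),np.degrees(np.arctan2(d[1],d[0])))
# ring lip points
z=w[...,2]; v,u=np.mgrid[0:400,0:640]
m=(z>.055)&(z<.064)&(v<120)&(u>230)&(u<430); q=w[m][:,:2]
A=np.c_[2*q,np.ones(len(q))]; 
# annulus: outer radius 50, inner 42 -> fit centre so radii lie within
from scipy.optimize import minimize
f=lambda c:(np.clip(np.hypot(*(q-c).T)-.05,0,1)**2+np.clip(.042-np.hypot(*(q-c).T),0,1)**2).sum()*1e6
r=minimize(f,[.596,.053],method="Nelder-Mead"); print(len(q),r.x,r.fun)
# tile top
m=(z>.105)&(z<.13)&(v>195)&(v<300)&(u>275)&(u<380); print(rect(w,m))
ux=np.array([np.cos(np.radians(15.4)),np.sin(np.radians(15.4))]); uy=np.array([-ux[1],ux[0]])
c=r.x; 
for h,lim in ((.02,(.018,.023)),):
    m=(z>lim[0])&(z<lim[1])&(v>160)&(v<210)&(u>300)&(u<370); print(rect(w,m))
print("bed",c+.115*uy)
m=(z>.034)&(z<.065)&(v<80)&(np.hypot(*(np.nan_to_num(w[...,:2])-c).transpose(2,0,1))<.03); print(rect(w,m))
```

```text
[0.6232 0.1037 0.0303] [0.5408 0.0806 0.0307] [0.582  0.0922 0.0305] 15.691626279313041
[0.6115 0.1439 0.0125] [0.529  0.1216 0.0124] [0.5703 0.1328 0.0124] 15.186664116417113
[0.5917 0.1248 0.0338] [0.557  0.1152 0.0332] [0.5743 0.12   0.0335] 15.47894996121405
5432 [0.59195914 0.06069383] 423430.2614598478
(9874, array([0.5696, 0.1518, 0.1139]), array([568.8, 153.5]), array([49.2, 47.6]), 14.9)
(1594, array([0.5681, 0.1429, 0.0203]), array([568.1, 143.3]), array([33.7, 23.9]), 16.7)
bed [0.56142018 0.1715648 ]
(3577, array([0.5936, 0.0535, 0.0459]), array([593.3,  53.4]), array([41. , 35.9]), 15.3)
```

Request:
step_arm(
  steps=[
    [[-0.02,0.04,0.2,0,0,-0.01],[-0.02,0.04,0.4,0,0,-0.01],[-0.02,0.04,0.55,0,0,-0.01],[-0.02,0.04,0.7,0,0,-0.01],[-0.02,0.04,0.77,0,0,-0.01],[-0.02,0.04,0.8,0,0,-0.01],[-0.02,0.04,0.82,0,0,-0.01],[-0.02,0.04,0.83,0,0,-0.01],[-0.02,0.04,0.84,0,0,-0.01],[-0.02,0.04,0.84,0,0,-0.01],[-0.02,0.04,0.84,0,0,-0.01]],
  ],
)

```text
clock: 7.6
tool_pos: [0.5627, 0.1644, 0.0229]
orientation: [-180.0, 0.0, -74.4]
force: [0.4, 0.3, -0.2]
opening: 0.0442
gripper_force: 30.0
```

Request:
step_arm(
  steps=[
    [[0,0,0,0,0,0],[0,0,0,0,0,0],[0,0,0,0,0,0],[0,0,0,0,0,0],[0,0,0,0,0,0],[0,0,0,0,0,0],[0,0,0,0,0,0],[0,0,0,0,0,0]],
  ],
  jaw=100,
)

```text
clock: 8.4
tool_pos: [0.5626, 0.1644, 0.0226]
orientation: [180.0, 0.0, -74.4]
force: [0.2, -0.4, -0.1]
opening: 0.0538
gripper_force: 0.0
```

Request:
step_arm(
  steps=[
    [[0,0,-0.1,0,0,0],[0,0,-0.3,0,0,0],[0,0,-0.6,0,0,0],[0,0,-1,0,0,0],[0,0,-1,0,0,0]],
  ],
)

```text
clock: 8.9
tool_pos: [0.5658, 0.1658, 0.1291]
orientation: [-179.4, 0.1, -74.3]
force: [-0.7, 0.1, 0.2]
opening: 0.0534
gripper_force: 0.0
```

Request:
step_arm(
  steps=[
    [[0.15,0,0,0,0,-0.2],[0.3,0,0,0,0,-0.4],[0.45,0,0,0,0,-0.6],[0.6,0,0,0,0,-0.8]],
  ],
  jaw=172,
)

```text
clock: 9.3
tool_pos: [0.579, 0.1061, 0.1234]
orientation: [-179.9, -0.0, -51.2]
force: [1.1, 0.3, 0.4]
opening: 0.0303
gripper_force: 0.0
```

Request:
step_arm(
  steps=[
    [[0.13,0.05,0,0,0,-0.2],[0.25,0.1,0,0,0,-0.4],[0.38,0.16,0,0,0,-0.6],[0.51,0.21,0,0,0,-0.8]],
  ],
)

```text
clock: 9.7
tool_pos: [0.5943, 0.053, 0.1233]
orientation: [-180.0, -0.0, -28.3]
force: [0.6, 0.5, -0.2]
opening: 0.0285
gripper_force: 0.0
```

Request:
step_arm(
  steps=[
    [[0,0,0,0,0,-0.2],[0,0,0,0,0,-0.4],[0,0,0,0,0,-0.6],[0,0,0,0,0,-0.8]],
  ],
)

```text
clock: 10.1
tool_pos: [0.5943, 0.0535, 0.1233]
orientation: [-180.0, -0.0, -5.4]
force: [-0.6, -1.1, 0.2]
opening: 0.0284
gripper_force: 0.0
```

Request:
step_arm(
  steps=[
    [[0,0,0,0,0,-0.2],[0,0,0,0,0,-0.4],[0,0,0,0,0,-0.6],[0,0,0,0,0,-0.74],[0,0,0,0,0,-0.74],[0,0,0,0,0,-0.74]],
  ],
)

```text
clock: 10.7
tool_pos: [0.5942, 0.0536, 0.123]
orientation: [-180.0, -0.0, 15.5]
force: [0.3, -0.0, -0.6]
opening: 0.0286
gripper_force: 0.0
```

Run:
```python
from h import *
im,w=cloud("wrist"); save("wr3.png",im); np.save("wr3.npy",w); o=get_obs(); print(o["tool_pos"],o["orientation"],o["joint_pos"],o["opening"])
z=w[...,2]
m=(z>.05)&(z<.0575)&(np.hypot(w[...,0]-.5936,w[...,1]-.0535)<.03); print("bar",rect(w,m))
im,w=cloud("top"); save("top3.png",im,(265,170,365,245),8);np.save("top3.npy",w)
```

```text
[0.59421233 0.0536263  0.12291204] [-1.79997675e+02 -2.61835836e-02  1.54852571e+01] [ 2.39099450e+01  1.81637360e+01 -1.73757823e+01  1.88822356e-03
 -5.44342399e+01  8.15742147e+01] 0.028556393911291694
bar (1056, array([0.595 , 0.0516, 0.0543]), array([594. ,  51.3]), array([36. , 14.1]), 6.7)
```

View pics/wr3.png

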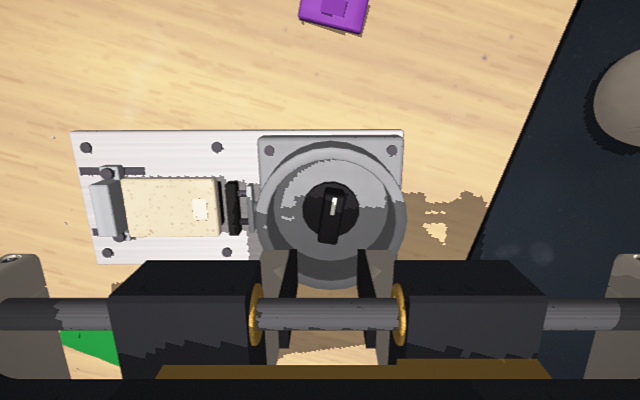

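The tile is flat and square on the bed at (172,207), between the pad (233,207) and the stop (105,207). The knob bar is at (331,213), turned slightly clockwise already (6.7° in the world against 15.5° for the fixture). I'll measure the gaps and check the camera's bias on the tile.

Run:
```python
from h import *
w=np.load("wr3.npy"); z=w[...,2]; v,u=np.mgrid[0:400,0:640]
m=(z>.026)&(z<.034)&(u>118)&(u<219)&(v>172)&(v<242); print("tile",rect(w,m), "placed 562.6,164.4")
a=np.radians(15.5); ux=np.array([np.cos(a),np.sin(a)]); uy=np.array([-ux[1],ux[0]])
c=np.array([.594,.0513]); F=np.stack([(w[...,:2]-c)@ux,(w[...,:2]-c)@uy-.075,z],-1)
for n in range(88,262,6): print(n,(F[205,n]*1000).round(1))
```

```text
tile (5471, array([0.5631, 0.1646, 0.0294]), array([561.5, 167.9]), array([45.5, 74.8]), 15.0) placed 562.6,164.4
88 [ -3.3 114.7  11.7]
94 [ 3.9 94.5 34.6]
100 [ 4. 90. 35.]
106 [ 3.8 86.1 34.3]
112 [ 3.  83.5 31.7]
118 [ 0.5 84.  23.6]
124 [ 1.9 76.8 28.2]
130 [ 2.3 71.6 29.5]
136 [ 2.8 66.4 30.9]
142 [ 2.3 62.8 29.5]
148 [ 2.4 58.3 29.9]
154 [ 2.  54.6 28.5]
160 [ 2.2 49.8 29.1]
166 [ 2.4 45.1 29.9]
172 [ 2.4 40.7 29.8]
178 [ 2.1 36.8 28.8]
184 [ 2.4 32.  29.7]
190 [ 2.4 27.5 29.9]
196 [ 3.  22.4 31.7]
202 [ 2.5 18.6 30.2]
208 [ 2.3 14.5 29.4]
214 [ 2.4 10.  29.8]
220 [-1.1  9.  18.6]
226 [ 3.6  0.  33.8]
232 [ 3.3 -4.  32.6]
238 [ 1.6 -6.9 27.2]
244 [-3.9 -7.2  9.7]
250 [  3.4 -17.1  33.1]
256 [ 11.6 -26.8  59.1]
```

Request:
step_arm(
  steps=[
    [[-0.01,0.02,0.2,0,0,0.25],[-0.01,0.02,0.4,0,0,0.31],[-0.01,0.02,0.55,0,0,0.31],[-0.01,0.02,0.65,0,0,0.31],[-0.01,0.02,0.75,0,0,0.31],[-0.01,0.02,0.8,0,0,0.31],[-0.01,0.02,0.85,0,0,0.31],[-0.01,0.02,0.85,0,0,0.31],[-0.01,0.02,0.85,0,0,0.31]],
  ],
)

```text
clock: 11.7
tool_pos: [0.594, 0.0515, 0.0379]
orientation: [-180.0, -0.0, 6.7]
force: [-0.6, -0.8, -0.5]
opening: 0.0284
gripper_force: 0.0
```

Request:
step_arm(
  steps=[
    [[0,0,0,0,0,0],[0,0,0,0,0,0],[0,0,0,0,0,0],[0,0,0,0,0,0],[0,0,0,0,0,0],[0,0,0,0,0,0],[0,0,0,0,0,0],[0,0,0,0,0,0]],
  ],
  jaw=255,
)

```text
clock: 12.5
tool_pos: [0.5939, 0.0511, 0.0379]
orientation: [180.0, -0.0, 6.7]
force: [0.5, -6.3, 4.6]
opening: 0.0137
gripper_force: 30.0
```

Run:
```python
from h import *
o=get_obs()
for k in("tool_pos","orientation","force","moment","joint_pos"): print(k,o[k].round(4))
```

```text
tool_pos [0.5939 0.0511 0.0379]
orientation [ 1.799762e+02 -2.080000e-02  6.722800e+00]
force [ 0.5439 -6.2527  4.6142]
moment [-2.0836 -0.0615 -0.074 ]
joint_pos [ 2.37009e+01  2.37446e+01 -2.22735e+01  4.15000e-02 -4.39688e+01
  7.29920e+01]
```

Request:
step_arm(
  steps=[
    [[0,0.01,0,0,0,0],[0,0.01,0,0,0,0.1],[0,0.01,0,0,0,0.2],[0,0.01,0,0,0,0.3],[0,0.01,0,0,0,0.4],[0,0.01,0,0,0,0.5],[0,0.01,0,0,0,0.6],[0,0.01,0,0,0,0.7],[0,0.01,0,0,0,0.8]],
  ],
)

```text
clock: 13.4
tool_pos: [0.594, 0.0511, 0.0379]
orientation: [-180.0, -0.0, -16.3]
force: [-1.3, -1.4, 6.0]
opening: 0.0137
gripper_force: 30.1
```

```bash
cat > m.py <<'E'
from h import *
o=get_obs()
for k in("clock","tool_pos","orientation","force","moment","opening"): print(k,np.round(o[k],4))
E
python3 m.py
```

```text
clock 13.4
tool_pos [0.594  0.0511 0.0379]
orientation [-1.799544e+02 -2.450000e-02 -1.627030e+01]
force [-1.326  -1.396   6.0014]
moment [0.0205 0.6762 0.3025]
opening 0.0137
```

Request:
step_arm(
  steps=[
    [[0,0,0,0,0,0.1],[0,0,0,0,0,0.2],[0,0,0,0,0,0.3],[0,0,0,0,0,0.4],[0,0,0,0,0,0.5],[0,0,0,0,0,0.6],[0,0,0,0,0,0.7],[0,0,0,0,0,0.8]],
  ],
)

```text
clock: 14.2
tool_pos: [0.5941, 0.0512, 0.038]
orientation: [-179.9, -0.0, -39.2]
force: [-0.9, -0.2, 5.1]
opening: 0.0138
gripper_force: 30.1
```

```bash
python3 m.py
```

```text
clock 14.2
tool_pos [0.5941 0.0512 0.038 ]
orientation [-1.799351e+02 -7.100000e-03 -3.918770e+01]
force [-0.915  -0.1513  5.1004]
moment [0.1792 0.5837 0.27  ]
opening 0.0138
```

Request:
step_arm(
  steps=[
    [[0,0,0,0,0,0.1],[0,0,0,0,0,0.2],[0,0,0,0,0,0.3],[0,0,0,0,0,0.4],[0,0,0,0,0,0.45],[0,0,0,0,0,0.5]],
  ],
)

```text
clock: 14.8
tool_pos: [0.5941, 0.0513, 0.038]
orientation: [-179.9, 0.0, -53.5]
force: [-1.7, 0.6, 5.9]
opening: 0.0135
gripper_force: 30.1
```

```bash
python3 m.py
```

```text
clock 14.8
tool_pos [0.5941 0.0513 0.038 ]
orientation [-1.799276e+02  8.700000e-03 -5.345690e+01]
force [-1.7166  0.5626  5.8554]
moment [0.2376 0.5315 0.2738]
opening 0.0135
```

Friction alone reads about 0.27–0.30 N m. From here, smaller steps, watching the moment (10 N should read about 0.40).

Request:
step_arm(
  steps=[
    [[0,0,0,0,0,0.05],[0,0,0,0,0,0.1],[0,0,0,0,0,0.15],[0,0,0,0,0,0.2]],
  ],
)

```text
clock: 15.2
tool_pos: [0.5942, 0.0513, 0.038]
orientation: [-179.9, 0.0, -59.2]
force: [-1.5, 0.8, 4.1]
opening: 0.0139
gripper_force: 30.1
```

```bash
python3 m.py
```

```text
clock 15.2
tool_pos [0.5942 0.0513 0.038 ]
orientation [-1.79925e+02  1.48000e-02 -5.91819e+01]
force [-1.4758  0.7917  4.0785]
moment [0.2508 0.4392 0.2672]
opening 0.0139
```

Request:
step_arm(
  steps=[
    [[0,0,0,0,0,0.04],[0,0,0,0,0,0.08],[0,0,0,0,0,0.12]],
  ],
)

```text
clock: 15.5
tool_pos: [0.5942, 0.0513, 0.038]
orientation: [-179.9, 0.0, -62.6]
force: [-1.9, 1.9, 5.5]
opening: 0.0141
gripper_force: 30.1
```

```bash
python3 m.py
```

```text
clock 15.5
tool_pos [0.5942 0.0513 0.038 ]
orientation [-1.799238e+02  1.730000e-02 -6.260610e+01]
force [-1.8599  1.9261  5.5425]
moment [0.3119 0.4564 0.3188]
opening 0.0141
```

Request:
step_arm(
  steps=[
    [[0,0,0,0,0,0.04],[0,0,0,0,0,0.08]],
  ],
)

```text
clock: 15.7
tool_pos: [0.5942, 0.0513, 0.038]
orientation: [-179.9, 0.0, -64.9]
force: [0.0, 1.6, 5.1]
opening: 0.0137
gripper_force: 30.1
```

```bash
python3 m.py
```

```text
clock 15.7
tool_pos [0.5942 0.0513 0.038 ]
orientation [-1.799268e+02  2.090000e-02 -6.490210e+01]
force [0.0242 1.5643 5.1005]
moment [0.4192 0.5261 0.3365]
opening 0.0137
```

Contact was near yaw -60, and it's now about 5 N. The expected slope is 0.94 N/deg, so the target is about -70.

Request:
step_arm(
  steps=[
    [[0,0,0,0,0,0.04],[0,0,0,0,0,0.08]],
  ],
)

```text
clock: 15.9
tool_pos: [0.5942, 0.0513, 0.038]
orientation: [-179.9, 0.0, -67.2]
force: [-0.4, 0.7, 4.6]
opening: 0.0138
gripper_force: 30.1
```

```bash
python3 m.py
```

```text
clock 15.9
tool_pos [0.5942 0.0513 0.038 ]
orientation [-1.799284e+02  2.210000e-02 -6.719020e+01]
force [-0.3796  0.7492  4.5537]
moment [0.4053 0.5052 0.2729]
opening 0.0138
```

Request:
step_arm(
  steps=[
    [[0,0,0,0,0,0.03],[0,0,0,0,0,0.05]],
  ],
)

```text
clock: 16.1
tool_pos: [0.5942, 0.0513, 0.038]
orientation: [-179.9, 0.0, -68.6]
force: [-0.4, 2.1, 5.0]
opening: 0.0134
gripper_force: 30.1
```

```bash
python3 m.py
```

```text
clock 16.1
tool_pos [0.5942 0.0513 0.038 ]
orientation [-1.799276e+02  2.300000e-02 -6.860850e+01]
force [-0.3971  2.1011  4.9538]
moment [0.3738 0.4338 0.4006]
opening 0.0134
```

The single readings are noisy, so I'll average over a hold, and measure the pad and tile geometry at the same time.

```bash
cat > avg.py <<'E'
from h import *
M=[]
for i in range(16):
    snapshot("top"); o=get_obs(); M.append([o["moment"][2],o["orientation"][2]])
M=np.array(M); print(M.mean(0),M.std(0),o["clock"])
E
python3 avg.py
python3 - <<'E'
from h import *
im,w=cloud("wrist"); save("wr4.png",im); np.save("wr4.npy",w)
E
```

```text
[  0.30935587 -68.58609132] [0.02987372 0.01469924] 16.9
```

View pics/wr4.png

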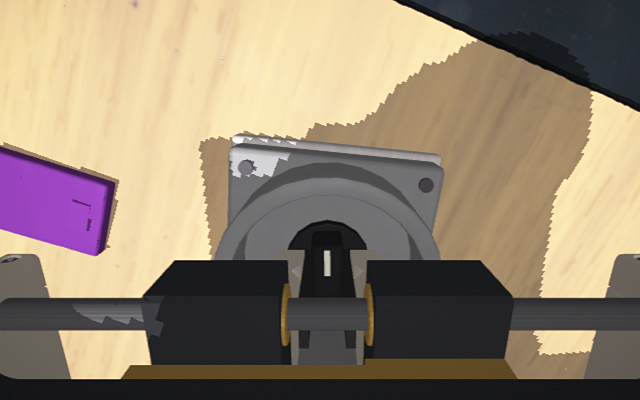

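The noise is 0.03 N m per reading; the averaged 0.309 means only about 2.6 N now. The picture shows the fingers on the bar at (327,265), clear of the ring; the tile is out of view. I'll continue with averaged readings.

Request:
step_arm(
  steps=[
    [[0,0,0,0,0,0.04],[0,0,0,0,0,0.08],[0,0,0,0,0,0.12]],
  ],
)

```text
clock: 17.25
tool_pos: [0.5942, 0.0513, 0.038]
orientation: [-179.9, 0.0, -72.1]
force: [-1.4, 0.8, 5.3]
opening: 0.014
gripper_force: 30.1
```

```bash
python3 avg.py
```

```text
[  0.32519551 -72.02646052] [0.02116828 0.02780117] 18.05
```

Request:
step_arm(
  steps=[
    [[0,0,0,0,0,0.04],[0,0,0,0,0,0.08]],
  ],
)

```text
clock: 18.25
tool_pos: [0.5942, 0.0513, 0.038]
orientation: [-179.9, 0.0, -74.3]
force: [-1.6, 1.3, 4.4]
opening: 0.0141
gripper_force: 30.2
```

```bash
python3 avg.py
```

```text
[  0.37672224 -74.3170847 ] [0.03808956 0.02757199] 19.05
```

Request:
step_arm(
  steps=[
    [[0,0,0,0,0,0.04],[0,0,0,0,0,0.07],[0,0,0,0,0,0.07]],
  ],
)

```text
clock: 19.35
tool_pos: [0.5943, 0.0513, 0.038]
orientation: [-179.9, 0.0, -76.3]
force: [-0.3, 1.4, 5.5]
opening: 0.0139
gripper_force: 30.2
```

```bash
python3 avg.py; python3 avg.py
```

```text
[  0.40384708 -76.30920603] [0.01905694 0.00184409] 20.15
[  0.38532026 -76.30867416] [0.02187836 0.0011757 ] 20.95
```

The mean is 0.395 N m, about 9.5 N, which agrees with the angle slope. Release and lift out.

Request:
step_arm(
  steps=[
    [[0,0,0,0,0,0],[0,0,0,0,0,0],[0,0,0,0,0,0],[0,0,0,0,0,0],[0,0,0,0,0,0],[0,0,0,0,0,0]],
  ],
  jaw=172,
)

```text
clock: 21.55
tool_pos: [0.5938, 0.0504, 0.0375]
orientation: [180.0, 0.0, -76.4]
force: [0.2, -0.6, 0.8]
opening: 0.0285
gripper_force: 0.0
```

Request:
step_arm(
  steps=[
    [[0,0,-0.1,0,0,0],[0,0,-0.3,0,0,0],[0,0,-0.6,0,0,0],[0,0,-1,0,0,0],[0,0,-1,0,0,0]],
  ],
)

```text
clock: 22.05
tool_pos: [0.5973, 0.0512, 0.1442]
orientation: [-179.4, -0.0, -76.3]
force: [-0.6, 0.4, -0.3]
opening: 0.0285
gripper_force: 0.0
```

Request:
step_arm(
  steps=[
    [[0,0,0,0,0,-0.3],[0,0,0,0,0,-0.6],[0,0,0,0,0,-0.9]],
  ],
)

```text
clock: 22.35
tool_pos: [0.594, 0.0504, 0.1385]
orientation: [-179.9, -0.0, -50.2]
force: [0.1, 0.2, -0.9]
opening: 0.0285
gripper_force: 0.0
```

Request:
step_arm(
  steps=[
    [[0,0,0,0,0,-0.3],[0,0,0,0,0,-0.6],[0,0,0,0,0,-0.9]],
  ],
)

```text
clock: 22.65
tool_pos: [0.594, 0.0504, 0.1383]
orientation: [-180.0, -0.0, -24.4]
force: [0.5, -0.2, 0.5]
opening: 0.0286
gripper_force: 0.0
```

Request:
step_arm(
  steps=[
    [[0,0,0,0,0,-0.3],[0,0,0,0,0,-0.6],[0,0,0,0,0,-0.9],[0,0,0,0,0,-1],[0,0,0,0,0,-1]],
  ],
)

```text
clock: 23.15
tool_pos: [0.594, 0.0504, 0.1383]
orientation: [-180.0, -0.0, 3.9]
force: [0.8, 0.5, -1.2]
opening: 0.0284
gripper_force: 0.0
```

Run:
```python
from h import *
im,w=cloud("wrist"); save("wr5.png",im); z=w[...,2]; print(get_obs()["tool_pos"])
m=(z>.05)&(z<.0575)&(np.hypot(w[...,0]-.594,w[...,1]-.0513)<.03); print("bar",rect(w,m))
a=np.radians(15.5); ux=np.array([np.cos(a),np.sin(a)]); uy=np.array([-ux[1],ux[0]])
F=np.stack([(w[...,:2]-np.array([.594,.0513]))@ux,(w[...,:2]-np.array([.594,.0513]))@uy-.075,z],-1)*1000
m=(abs(F[...,2]-30)<2)&(F[...,1]>22)&(F[...,1]<78)&(abs(F[...,0])<35)
print("tile",F[m].min(0),F[m].max(0),rect(w,m))
```

```text
[0.59393542 0.05040914 0.13815714]
bar (981, array([0.5947, 0.0514, 0.0541]), array([594. ,  51.4]), array([14.3, 35.9]), 14.3)
tile [-22.70963     22.00806286  28.00525719] [22.18553614 77.99806525 31.79948554] (3562, array([0.5612, 0.1713, 0.0295]), array([560.3, 171.7]), array([44.9, 56. ]), 15.6)
```

View pics/wr5.png

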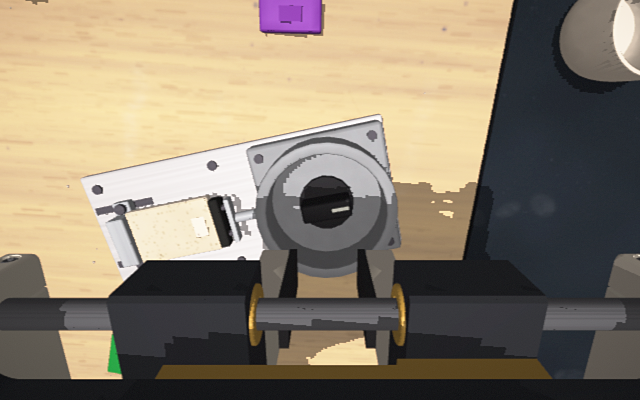

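The picture shows the tile clamped flush between the pad (218,220) and the stop (122,235). The knob bar at (327,202) has stayed where it was left, and the gripper is clear.

```bash
python3 -c "
from plant import *
print(close_job())"
```

```text
the job is handed in; nothing more can be done
None
```

The tile lies square on the bed, clamped against the back stop at about 9.5 N (worked out from the knob torque, not measured directly); the gripper is clear of everything, and the job was handed in at about 23 s.

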